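# Bring the freshly painted puppet head over the drip dish and still it

### The job

The puppet head hanging on the rail is freshly painted: take the trolley by its wooden grip and draw it along the rail so that the rod's foot slips over the orange parking roller once, without knocking back against it afterwards. Bring the head over the white drip dish, take the swing out of it by moving the trolley, and let it hang still with the foot over the dish's middle for at least four seconds, then let go of the grip and leave it there. Never touch the head or the rod it hangs on (its top handle included), do not let it swing wildly, and leave the paint jar, the spare head and the wood block where they are.

Things in the scene. Friction and masses are not known exactly. Their poses are not given: they have to be found in the camera images.
- rig: Fixed drying rail: a round steel rail 430 mm above the table on two dark wooden posts (posts 660 mm apart, 450 mm tall). Origin on the table under the rail's middle. Its y axis runs along the rail, x across it (away from the robot), z up. The hanging rod swings in the plane x = +50 mm of this frame.
- trolley (a joint): Position of the blue trolley along the rail in m, 0 at its near stop, growing along the rig's +y up to 0.44 at the far stop; the trolley's middle and the pivot lie at rig y = -0.22 + this value. Low rail friction, about 1.5 N plus 3 N per m/s; trolley mass about 0.9 kg. It stays where it is left.
- grip (a point): Grasp point of the trolley's light wooden grip, a block 36 mm (rig x) by 28 mm (rig y) by 62 mm tall, standing upright on the trolley's arm 160 mm on the robot's side of the rail, its top 20 mm above this point and free from above. Close the fingers along the rig's y axis (28 mm). The axes are the rig's.
- swing (a joint): Angle in rad of the hanging rod about its pivot on the trolley: 0 straight down, positive with the foot displaced towards rig +y. Almost undamped (swings on for minutes). Period of small swings with the trolley held still 1.45 s nominal (within 10 %, head mass varies); a trolley acceleration a along +y adds the angular acceleration -a*omega^2/9.81, omega = 2 pi / period.
- pivot (a point): The pivot of the hanging rod, 430 mm above the table, moving with the trolley (rig x = +50 mm).
- foot (a point): Centre of the brass foot ball (24 mm diameter) at the lower end of the hanging rod, 358 mm below the pivot, 72 mm above the table when hanging straight. The rod is 8 mm thick.
- head: The freshly painted puppet head on the hanging rod, about 75 mm across and 105 mm tall, about 0.3 kg with the rod below the pivot (counted as part of it), origin in its middle 275 mm below the pivot. Must not be touched.
- handle: Upper end of the hanging rod: wooden counterweight handle, 38 mm thick, 85 to 178 mm above the pivot, 0.25 kg, swinging with the rod. Origin at the pivot. Must not be touched.
- roller_mid (a point): Middle of the orange parking roller, a fixed bar of 16 mm diameter across the foot's path, 63 mm up, at rig y = -0.165. The foot starts on its -y side; as the trolley goes to +y the foot is held back, rides up and slips over at a lean of about 0.25 rad (pivot some 90 mm past the roller), then swings freely to +y. The point's axes are the rig's.
- dish_mid (a point): Middle of the white drip dish (110 mm across, 18 mm tall, fixed, red spot 36 mm wide in its middle), straight below the path of the foot, 0.165 to 0.315 m past the roller along the rig's +y. The point lies 7 mm above the table.
- paint_jar: Bystander: amber paint jar with red lid, 60 mm across, 75 mm tall, origin under its middle. Leave alone.
- spare_head: Bystander: bare wooden head on a square foot, 127 mm tall, origin under its middle. Leave alone.
- wood_block: Bystander: wooden block 90 x 50 x 40 mm, origin under its middle. Leave alone.
Mind the look-alikes: they are no part of the job. Several things look just like the part that bears dish_mid: the one meant starts nearest to the robot's base.

How it is judged:
By the outcome, as a careful person would: the job done as asked, in the order asked, and still so for the second after the job is handed in, with the robot touching nothing.
It also fails if it takes over 58 s, if anything falls off the work surface, if the arm or the gripper's body presses on something with over 40 N, if the wrist force passes 120 N, or if a joint passes its speed limit or range.

### The arm

A 6-joint arm with a two-finger parallel gripper is mounted at the origin on the work surface. World frame = base frame: x ahead of the robot, y to its left, z up, the work surface at z = 0. Lengths are in m, angles in rad, forces in N, time in s.
With the tool pointing down it reaches from about 0.375 to 0.925 m from the base axis. Payload 5.7 kg.
Tool frame: the origin (TCP) lies on the centre line of the jaws, within the pads' length; the fingertips stand 22 mm ahead of it and the grasp point (between the pads) lies 3 mm ahead of it (r.tip_reach is the distance from the TCP to the fingertips, in m); z points along the fingers, y is the line along which they close (so a half turn about z gives the same grasp; the last joint's range is limited). The gripper opens to 88 mm and grips with 3 to 60 N. Pads are 20 mm wide; open, the fingers measure 115 mm over their backs; the gripper's body (75 mm by 178 mm) begins 61 mm behind the grasp point.
Start: joints at [-0.115, 0.359, 1.51, -0, 1.272, -0.115], TCP at [0.6, -0, 0.245] pointing down, gripper open.
Joint ranges: [-2.97, 2.97], [-1.01, 2.36], [0.21, 2.38], [-0.96, 4.11], [0.2, 2.71], [-2.98, 2.98]. Speed limits (rad/s): [2.39, 2.39, 3.14, 3.14, 3.14, 3.14].

### API

Orientations are given as a unit quaternion [w, x, y, z].
In Python, from station import r gives the robot as it stands.
- The arm moves only by the shell command python3 -m handwheel 'ROWS'. ROWS is JSON, one flat list of numbers, 7 for each row, row after row: the opening, from 0 (shut) to 1 (fully open), then the shift along the tool's x, y, z each as a share of 0.025 m, from -1 to 1, then the turn, a rotation vector about the tool's x, y, z each as a share of 6 degrees, from -1 to 1. A call has 1 to 5 rows; each row shifts and turns the commanded pose from where the row before left it, along the tool's axes as they then stand; what a row does not reach is not made up. A row lasts 1/10 s, in which the tool goes at most 50 mm and 8.59 degrees, less where a joint would pass 70% of its speed; a pose out of reach is approached as far as the arm can. A call with a number of a shift or a turn outside -1 to 1 is refused whole. A call with a gripper value outside its range is refused whole. The fingers move at their own pace and stop on an object; the grip force is fixed at half the most. Time passes only in rows, so rows that do not move let the fingers close. It gives the time, the measured TCP pose, the force, the opening and the grip force at its end, in the units of the state.
- r.state(): the state, without advancing time (a new reading comes with each control period).
- r.grab_frame(name): name is "scene" or "side" or "wrist"; returns (picture, depth): 384x512x3 uint8, blue, green, red; 384x512 float32, m along the optical axis (not along the pixel's ray), 0 where there is no reading.
- r.camera_info(name): a dict with "intrinsics" (3x3 intrinsics, pixels), "origin" and "attitude" of the camera in the world. Camera axes: x right, y up, looking along -z (the intrinsics and any distortion apply to the point x, -y, -z); pixel columns grow to the right and rows downward; lengths in m; the calibration is good to about 2 mm. A picture is of the moment at which its call begins: read the wrist's pose just before it. camera_info takes no time and is no camera call; for the wrist camera it gives the pose at the moment of the call.
- r.hand_in(): hands the job in; it is judged then, once.
Trained networks look in the newest picture that a camera, given by its name, has taken for a name from the list of things; names that differ only in an ending like _2 or _b are one class to them, and where a whole thing is asked for, a point or a joint stands for the part that bears it (a point fixed in the world has none). Each returns a list of dicts, best first, with "score" (0 to 1); they miss things now and then, are a little off and sometimes report something else, mostly with a low value. They report only what shows in the picture. A call takes as long as a camera call. They do not tell look-alikes from the thing itself.
- r.boxes_of(name, camera): "box" ([centre column, centre row, width, height] in pixels, round what is visible of it).
- r.tip_of(name, camera): "position" ([column, row] in pixels: a listed point, or the origin of a listed thing).
The state is a dict: "time_s": time; "qpos": joint angles; "joint_vel": joint speeds; "joint_efforts": joint torques, N m; "ee_pos": TCP position; "eef_rot": TCP orientation; "wrist_force": force on the tool from outside, world axes, zero at the start; "wrist_torque": the same for the moment, N m; "finger_gap": opening from 0.0 (shut) to 1.0 (fully open); "grasp_force": force on a finger pad.
Only numpy, scipy, OpenCV 4.12 (cv2) and the standard library are available. Lean on these libraries where they do the work, as an engineer would, in place of code of your own. Each camera call takes 0.05 s, during which the arm holds its last target. There are 200 camera calls.

## Working session

There is one attempt and no reset: what is moved stays moved. The work goes in short steps, Python scripts to look and compute and a shell command to move; the robot and the scene stay as the last step left them, time stands still between calls to the robot, and variables do not carry over. Pictures are saved under pics/ and viewed, at most 10 in all, crops included, and the job is handed in when it is done.

```bash
mkdir -p pics; cat > h.py <<'E'
import numpy as np, cv2
from station import r
def info(n):
    c=r.camera_info(n); return np.array(c["intrinsics"]),np.array(c["origin"]),c["attitude"],c
def rot(a):
    a=np.array(a,float)
    if a.size==9: return a.reshape(3,3)
    w,x,y,z=a
    from scipy.spatial.transform import Rotation as R
    return R.from_quat([x,y,z,w]).as_matrix()
def ray(n,p):
    K,o,a,_=info(n); d=np.linalg.inv(K)@[p[0],p[1],1]; return o,rot(a)@(d*[1,-1,-1])
def at(n,p,dep): o,d=ray(n,p); return o+d*dep
def onz(n,p,z): o,d=ray(n,p); return o+d*(z-o[2])/d[2]
E
python3 - <<'E'
from h import *
for n in("scene","side"):
    p,d=r.grab_frame(n); cv2.imwrite(f"pics/{n}0.png",p); print(n,r.camera_info(n))
    for t in("rig","grip","roller_mid","dish_mid","foot","pivot","head","handle"):
        L=r.tip_of(t,n)
        for q in L[:4]:
            c,w=q["position"]; dd=d[min(383,max(0,int(w))),min(511,max(0,int(c)))]
            print(t,round(q["score"],2),np.round(q["position"],1),dd,np.round(at(n,(c,w),dd),3))
print(r.state())
E
```

```text
scene {'intrinsics': array([[416.68487368,   0.        , 255.86977345],
       [  0.        , 416.68487368, 187.6621937 ],
       [  0.        ,   0.        ,   1.        ]]), 'origin': array([1.27567117, 0.76911322, 1.24181665]), 'attitude': array([0.33260622, 0.13734078, 0.36692001, 0.85783467])}
rig 0.59 [243.8 244.7] 1.5708053 [ 0.657  0.003 -0.001]
rig 0.18 [182.7 131. ] 1.3525227 [ 0.716 -0.212  0.439]
grip 0.96 [233.3 145.5] 1.5726893 [ 0.51  -0.216  0.267]
roller_mid 0.9 [202.8 218.8] 1.5828197 [ 0.721 -0.158  0.061]
dish_mid 0.95 [321.1 336.8] 1.2996111 [0.72  0.443 0.004]
dish_mid 0.93 [210.4 280.4] 1.4405745 [0.852 0.052 0.014]
dish_mid 0.71 [253.8 261.6] 1.5043751 [0.685 0.091 0.007]
dish_mid 0.7 [247.5 305.5] 1.3807217 [0.817 0.206 0.004]
foot 0.57 [191.3 209.3] 1.6045765 [ 0.729 -0.219  0.072]
foot 0.3 [217.8 165.4] 1.5617936 [ 0.593 -0.21   0.221]
pivot 0.84 [182.9 132.4] 1.3488147 [ 0.72  -0.206  0.438]
head 0.64 [189.4 195. ] 1.5112661 [ 0.742 -0.192  0.177]
handle 0.84 [182.4 136.4] 1.3546108 [ 0.725 -0.205  0.425]
side {'intrinsics': array([[350.97416247,   0.     
[... 971 characters left out ...]
': array([-1.15106517e-01,  3.58736028e-01,  1.51039364e+00, -1.92563643e-05,
        1.27248862e+00, -1.15117420e-01]), 'joint_vel': array([-0.00079382,  0.00187589, -0.00125482, -0.00121437, -0.0004211 ,
       -0.00029358]), 'joint_efforts': array([ 6.50369493e-04, -5.15316904e+01, -2.71129006e+01,  6.75311917e-02,
        2.45454116e-02, -7.94110207e-06]), 'ee_pos': array([ 5.99979223e-01, -1.58335196e-05,  2.44663327e-01]), 'eef_rot': array([-4.32907992e-06,  7.07100925e-01,  7.07112637e-01, -1.51755003e-05]), 'wrist_force': array([ 1.04118469,  0.69481438, -0.12980844]), 'wrist_torque': array([ 0.0147595 ,  0.01669971, -0.03767496]), 'grasp_force': 0.0, 'finger_gap': 0.996729053186053}
```

View pics/scene0.png

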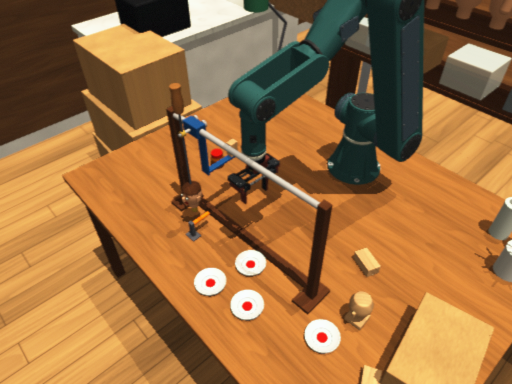

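View pics/side0.png

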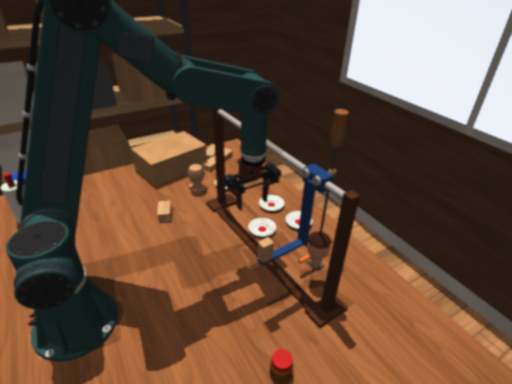

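The scene picture shows four dishes. The one nearest the base is at (250,263). The trolley is at the near end, with the wooden grip at (233,145) behind it, and the foot and roller are at about (192,210) and (202,219). The side picture shows the grip at (265,249), the jar at (281,365), and the head at (318,248).

```bash
python3 - <<'E'
from h import *
for n in("scene","side"):
    p,d=r.grab_frame(n)
    K,o,a,_=info(n); v,u=np.mgrid[:384,:512]
    P=(np.stack([u,v,np.ones_like(u)],-1)@np.linalg.inv(K).T)*[1,-1,-1]
    P=o+(P@rot(a).T)*d[...,None]
    hsv=cv2.cvtColor(p,cv2.COLOR_BGR2HSV)
    box=(P[...,0]>.4)&(P[...,0]<.95)&(abs(P[...,1])<.5)&(d>0)
    m=box&(P[...,2]>.425)&(P[...,2]<.447)&(hsv[...,1]<60)&(hsv[...,2]>90)
    q=P[m]; print(n,len(q))
    vx,vy,x0,y0=cv2.fitLine(q[:,:2].astype(np.float32),cv2.DIST_HUBER,0,.01,.01).ravel()
    print("rail dir",vx,vy,"ang from +y deg",np.degrees(np.arctan2(-vx,vy)),"pt",x0,y0,"yrange",q[:,1].min(),q[:,1].max(),"z",q[:,2].mean())
    # posts tops: dark, z .44-.46
    m=box&(P[...,2]>.443)&(P[...,2]<.458)&(hsv[...,2]<110)&(hsv[...,0]<25)
    for s in(-1,1):
        q=P[m&(P[...,1]*s>.15)]; print("post",s,len(q),q.mean(0) if len(q) else "")
    red=(((hsv[...,0]<8)|(hsv[...,0]>172))&(hsv[...,1]>180)&(hsv[...,2]>120)).astype(np.uint8)
    N,L,S,C=cv2.connectedComponentsWithStats(red)
    for i in range(1,N):
        if S[i,4]>15: print("red",C[i],S[i,4],np.round(onz(n,C[i],.007),4))
    m=box&(P[...,0]>.46)&(P[...,0]<.57)&(P[...,1]<-.15)&(P[...,1]>-.3)&(P[...,2]>.2)&(P[...,2]<.34)&(hsv[...,0]<25)
    q=P[m]; print("grip",len(q),np.percentile(q,[2,50,98],axis=0).round(4)); 
    t=q[q[:,2]>np.percentile(q[:,2],98)-.006]; print("top",len(t),t.mean(0),t.min(0),t.max(0))
    m=box&(hsv[...,0]>5)&(hsv[...,0]<22)&(hsv[...,1]>190)&(hsv[...,2]>150)&(P[...,2]>.04)&(P[...,2]<.09)
    q=P[m]; print("roller",len(q),q.mean(0) if len(q) else "")
    m=box&(hsv[...,0]>100)&(hsv[...,0]<125)&(hsv[...,1]>120)&(P[...,2]>.43)
    q=P[m]; print("trolley blue top",len(q),q.mean(0),q.min(0),q.max(0))
    cv2.imwrite(f"pics/{n}_crop.png",cv2.resize(p[90:290,150:350],(800,800))[:600])
E
```

```text
scene 857
rail dir 0.06654321 -0.99778354 ang from +y deg -176.18452 pt 0.6564805 0.07328416 yrange -0.3186466169279675 0.31100621218633445 z 0.4368711516312499
post -1 31 [ 0.7003076  -0.28369173  0.44869444]
post 1 37 [0.64565242 0.33029428 0.44762924]
red [216.48314607 152.62921348] 89 [ 0.3975 -0.4908  0.007 ]
red [250.25       263.79545455] 44 [0.7008 0.0891 0.007 ]
red [209.98039216 282.43137255] 51 [0.8556 0.0533 0.007 ]
red [247.  305.5] 60 [0.8198 0.2068 0.007 ]
red [321.54794521 336.95890411] 73 [0.7207 0.4454 0.007 ]
grip 95 [[ 0.4933 -0.2396  0.2212]
 [ 0.5133 -0.2187  0.2769]
 [ 0.5301 -0.2103  0.2852]]
top 39 [ 0.5135161  -0.22393232  0.28222384] [ 0.49337455 -0.23753076  0.27953941] [ 0.53024656 -0.21044899  0.28821434]
roller 83 [ 0.69527735 -0.19550231  0.06748838]
trolley blue top 217 [ 0.67560277 -0.20760335  0.44839541] [ 0.65058203 -0.24815041  0.43011642] [ 0.6925764  -0.17542099  0.45706661]
side 543
rail dir 0.058663122 -0.99827784 ang from +y deg -176.63692 pt 0.6548536 -0.066572465 yrange -0.3233739412759864 0.309667258503751 z 0.43629700758573553
post -1 152 [ 0.6708699  -0.30480844  0.44832371]
post 1 0 
red [  6.         174.58823529] 17 [-0.1639  1.0123  0.007 ]
red [281.9740634  358.42074928] 347 [ 0.467  -0.3996  0.007 ]
grip 325 [[ 0.4911 -0.2426  0.2162]
 [ 0.5026 -0.2378  0.263 ]
 [ 0.5253 -0.2157  0.283 ]]
top 100 [ 0.50802711 -0.22932708  0.28104121] [ 0.49157623 -0.24267934  0.2775676 ] [ 0.52626281 -0.21285133  0.28525308]
roller 35 [ 0.70694745 -0.17209035  0.06833956]
trolley blue top 246 [ 0.66578921 -0.22341908  0.44981019] [ 0.6409566  -0.25758682  0.43038698] [ 0.68831759 -0.17953248  0.45412813]
```

```bash
python3 -m handwheel '[1,-1,-1,-0.9,0,0,0, 1,-1,-1,-0.9,0,0,0, 1,-1,-1,-0.9,0,0,0, 1,-1,-0.6,-0.9,0,0,0, 1,-1,0,0,0,0,0]'
python3 -m handwheel '[1,-1,0,0,0,0,1, 1,-1,0,0,0,0,1, 1,-1,0,0,0,0,1, 1,-1,0,0,0,0,1, 1,0,0,0,0,0,1]'
python3 -m handwheel '[1,0,0,0,0,0,1, 1,0,0,0,0,0,1, 1,0,0,0,0,0,1, 1,0,0,0,0,0,1, 1,0,0,0,0,0,1]'
python3 -m handwheel '[1,0,0,0,0,0,1, 1,0,0,0,0,0,1, 1,0,0,0,0,0,1, 1,0,0,0,0,0,1, 1,0,0,0,0,0,0.4]'
cat > d.py <<'E'
from h import *
from scipy.spatial.transform import Rotation as R
def rel(target):
    s=r.state(); q=s["eef_rot"]; M=R.from_quat([q[1],q[2],q[3],q[0]]).as_matrix()
    print("t",s["time_s"],"tcp",s["ee_pos"].round(4),"F",s["wrist_force"].round(1)); print("toolx",M[:,0].round(3),"tooly",M[:,1].round(3),"toolz",M[:,2].round(3))
    print("rows units",(M.T@(np.array(target)-s["ee_pos"])/.025).round(2))
E
python3 - <<'E'
from d import *
rel([.511,-.2265,.263])
for n in("wrist",):
    p,d=r.grab_frame(n); cv2.imwrite("pics/w1.png",p)
    for q in r.tip_of("grip",n)[:2]: print(q, onz(n,q["position"],.262))
p,d=r.grab_frame("scene");cv2.imwrite("pics/s1.png",p)
print(r.tip_of("grip","scene")[:2],[onz("scene",q["position"],.262) for q in r.tip_of("grip","scene")[:2]])
E
```

```text
time_s: 1.5
ee_pos: [0.5096, -0.1262, 0.3382]
eef_rot: [0.002, 0.707, 0.707, 0.001]
wrist_force: [1.2, 0.5, -0.3]
finger_gap: 1.0
grasp_force: 0.0
time_s: 2.0
ee_pos: [0.4937, -0.2258, 0.3346]
eef_rot: [0.0, 0.868, 0.497, -0.001]
wrist_force: [-0.1, 0.8, 0.4]
finger_gap: 0.996
grasp_force: 0.0
time_s: 2.5
ee_pos: [0.4944, -0.2231, 0.3346]
eef_rot: [-0.0, 0.966, 0.257, -0.0]
wrist_force: [0.1, -0.4, 0.3]
finger_gap: 0.998
grasp_force: 0.0
time_s: 3.0
ee_pos: [0.4944, -0.2231, 0.3346]
eef_rot: [-0.0, 1.0, 0.03, -0.0]
wrist_force: [0.0, -0.5, -0.1]
finger_gap: 0.998
grasp_force: 0.0
t 3.0 tcp [ 0.4944 -0.2231  0.3346] F [ 0.  -0.5 -0.1]
toolx [ 0.998  0.059 -0.   ] tooly [ 0.059 -0.998 -0.   ] toolz [-0.  0. -1.]
rows units [0.66 0.18 2.87]
{'position': [260.6, 196.2], 'score': 0.92} [ 0.50947802 -0.22760519  0.262     ]
[{'position': [233.7, 142.7], 'score': 0.66}] [array([ 0.49315481, -0.23313182,  0.262     ])]
```

View pics/w1.png

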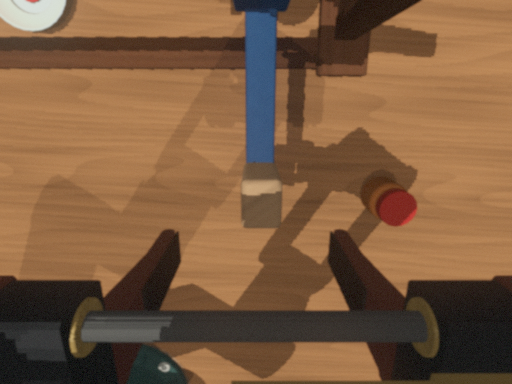

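The wrist picture shows the grip at about (261,197), centred between the fingers and aligned with them. The jar is at (397,208), well to the side. I'll descend and grip.

```bash
python3 -m handwheel '[1,0.62,0.2,0,0,0,0.05, 1,0,0,1,0,0,0, 1,0,0,1,0,0,0, 1,0,0,0.87,0,0,0, 0,0,0,0,0,0,0]'
python3 -m handwheel '[0,0,0,0,0,0,0, 0,0,0,0,0,0,0, 0,0,0,0,0,0,0, 0,0,0,0,0,0,0]'
cat > sw.py <<'E'
from h import *
import sys
def locate(n="scene",save=None):
    p,d=r.grab_frame(n)
    if save: cv2.imwrite("pics/"+save,p)
    out={}
    for t in("head","handle","foot","pivot"):
        L=r.tip_of(t,n); 
        if L: out[t]=[np.round(L[0]["position"],1).tolist(),round(L[0]["score"],2)]
    return out
E
python3 - <<'E'
from d import *; from sw import *
rel([.51,-.227,.262])
n="side"
p,d=r.grab_frame(n); cv2.imwrite("pics/side2.png",p)
p2,d2=r.grab_frame("scene"); cv2.imwrite("pics/combo.png",np.vstack([cv2.resize(p[120:320,200:400],(600,600))])); 
# back-project onto swing plane
t=.064; ex=np.array([np.cos(t),np.sin(t),0]); ey=np.array([-np.sin(t),np.cos(t),0]); O=np.array([.659,-.005,0])
for cam in("side","scene"):
  for nm in("head","handle","foot","pivot","roller_mid","dish_mid"):
    for q in r.tip_of(nm,cam)[:2]:
        o,dr=ray(cam,q["position"]); s=((O+.05*ex-o)@ex)/(dr@ex); X=o+s*dr
        print(cam,nm,round(q["score"],2),np.round(q["position"],1),"rig y,z",((X-O)@ey).round(4),X[2].round(4))
E
```

```text
time_s: 3.75
ee_pos: [0.5084, -0.226, 0.26]
eef_rot: [-0.002, 1.0, 0.029, -0.003]
wrist_force: [-1.6, 1.3, -0.0]
finger_gap: 0.944
grasp_force: 0.0
time_s: 4.15
ee_pos: [0.5107, -0.2274, 0.2639]
eef_rot: [0.001, 1.0, 0.029, 0.001]
wrist_force: [-0.1, -0.1, 0.1]
finger_gap: 0.582
grasp_force: 0.0
t 4.15 tcp [ 0.5107 -0.2274  0.2639] F [-0.1 -0.1  0.1]
toolx [0.998 0.058 0.001] tooly [ 0.058 -0.998  0.001] toolz [ 0.002 -0.001 -1.   ]
rows units [-0.03 -0.02  0.08]
side head 0.92 [319.6 245.1] rig y,z -0.2149 0.159
side handle 0.82 [334. 171.] rig y,z -0.2196 0.4365
side handle 0.23 [278.3 373.5] rig y,z -0.0963 -0.8126
side foot 0.55 [315.2 264.4] rig y,z -0.2107 0.0679
side pivot 0.92 [329.4 172.4] rig y,z -0.2045 0.4241
side pivot 0.42 [164.3 215.5] rig y,z 1.3558 -0.7913
side roller_mid 0.79 [306.7 260.9] rig y,z -0.1709 0.0495
side dish_mid 0.54 [259.4 225.5] rig y,z 0.1111 0.0052
side dish_mid 0.48 [226.6 179.9] rig y,z 0.368 0.0828
scene head 0.82 [189.5 192.2] rig y,z -0.2208 0.1576
scene handle 0.66 [182.5 132.4] rig y,z -0.2036 0.44
scene handle 0.55 [218.2 167.8] rig y,z -0.0374 0.3885
scene foot 0.9 [194.8 207.2] rig y,z -0.2016 0.0905
scene pivot 0.84 [181.3 130.5] rig y,z -0.2087 0.4449
scene roller_mid 0.78 [205.1 219.3] rig y,z -0.1454 0.0651
scene roller_mid 0.44 [195.4 210.3] rig y,z -0.2009 0.0738
scene dish_mid 0.85 [208.4 280.6] rig y,z -0.1864 -0.3871
scene dish_mid 0.76 [246.4 304.4] rig y,z 0.0633 -0.3002
```

View pics/combo.png

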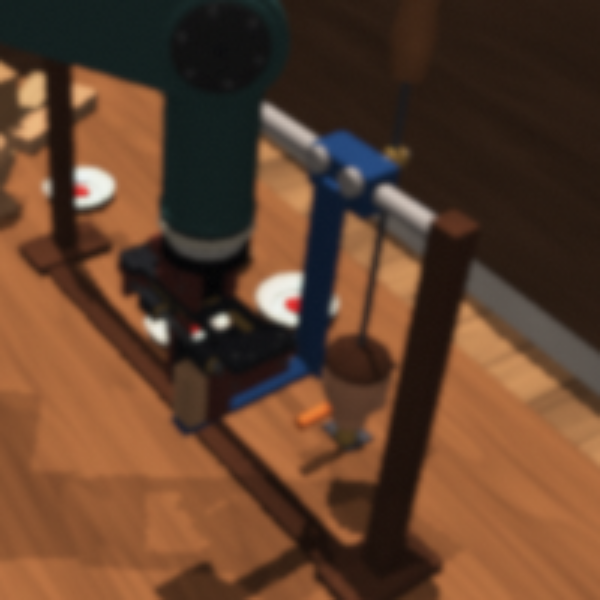

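```bash
cat > sw.py <<'E'
from h import *
t=.064; ex=np.array([np.cos(t),np.sin(t),0]); ey=np.array([-np.sin(t),np.cos(t),0]); O=np.array([.659,-.005,0])
v,u=np.mgrid[:384,:512]
K,o_,a_,_=info("scene"); D=((np.stack([u,v,np.ones_like(u)],-1)@np.linalg.inv(K).T)*[1,-1,-1])@rot(a_).T
def theta(show=False):
    tt=r.state()["time_s"]; tcp=r.state()["ee_pos"]; py=(tcp-O)@ey
    p,d=r.grab_frame("scene"); P=o_+D*d[...,None]-O
    x,y,z=P@ex,P@ey,P[...,2]; s=(d>0)&(abs(x-.05)<.05)&(abs(y-py)<.17)
    A=s&(z>.11)&(z<.21); B=s&(z>.52)&(z<.605)
    yA,zA=np.median(y[A]),.155; yB=np.median(y[B]) if B.sum()>5 else np.nan
    if show: cv2.imwrite("pics/"+show,p); print("n",A.sum(),B.sum())
    return tt,py,yA-py,yB-py
E
python3 -m handwheel '[0,0,0,0,0,0,0, 0,0,0,0,0,0,0, 0,0,0,0,0,0,0, 0,0,0,0,0,0,0]'
python3 - <<'E'
from sw import *
for i in range(6): print(np.round(theta("s3.png" if i==0 else False),4))
s=r.state();print(s["finger_gap"],s["grasp_force"],s["wrist_force"],s["ee_pos"])
E
```

```text
time_s: 5.25
ee_pos: [0.5103, -0.2271, 0.263]
eef_rot: [-0.0, 1.0, 0.029, -0.0]
wrist_force: [-0.6, 1.2, 3.2]
finger_gap: 0.318
grasp_force: 30.0
n 537 281
[ 5.25   -0.2121  0.0093  0.0106]
[ 5.3    -0.2121  0.0092  0.01  ]
[ 5.35   -0.2121  0.0096  0.0112]
[ 5.4    -0.2121  0.0086  0.0108]
[ 5.45   -0.2121  0.0093  0.0106]
[ 5.5    -0.2121  0.0096  0.0107]
0.3129992084633472 30.00002235174179 [-0.81927736  1.13664404  3.86414535] [ 0.51024437 -0.2271055   0.26298591]
```

```bash
cat >> sw.py <<'E'
def th(c): return (c[2]-c[3]+.0014)/.407
def show(n=1):
    for i in range(n):
        c=theta(); print("t %.2f piv %.4f th %.4f (head %.4f)"%(c[0],c[1],th(c),(c[2]-.0093)/.275))
E
python3 -m handwheel '[0,0,-0.2,0,0,0,0, 0,0,-0.4,0,0,0,0, 0,0,-0.4,0,0,0,0, 0,0,-0.4,0,0,0,0, 0,0,-0.4,0,0,0,0]'
python3 -c "from sw import *; show()"
python3 -m handwheel '[0,0,-0.4,0,0,0,0, 0,0,-0.4,0,0,0,0, 0,0,-0.4,0,0,0,0, 0,0,-0.4,0,0,0,0]'
python3 -c "from sw import *; show()"
```

```text
time_s: 6.05
ee_pos: [0.5075, -0.1812, 0.263]
eef_rot: [0.0, 1.0, 0.029, -0.0]
wrist_force: [-1.5, -2.2, 4.7]
finger_gap: 0.319
grasp_force: 30.0
t 6.05 piv -0.1662 th -0.0461 (head -0.0476)
time_s: 6.5
ee_pos: [0.5051, -0.1414, 0.263]
eef_rot: [0.0, 1.0, 0.029, -0.0]
wrist_force: [-2.6, -2.2, 4.1]
finger_gap: 0.316
grasp_force: 30.0
t 6.50 piv -0.1263 th -0.1277 (head -0.1212)
```

```bash
python3 -m handwheel '[0,0,-0.4,0,0,0,0, 0,0,-0.4,0,0,0,0, 0,0,-0.4,0,0,0,0, 0,0,-0.3,0,0,0,0]'
python3 -c "from sw import *; show()"
```

```text
time_s: 6.95
ee_pos: [0.5029, -0.1038, 0.263]
eef_rot: [0.0, 1.0, 0.029, -0.0]
wrist_force: [-2.5, -2.0, 5.8]
finger_gap: 0.316
grasp_force: 30.0
t 6.95 piv -0.0886 th -0.2018 (head -0.1940)
```

```bash
python3 -m handwheel '[0,0,-0.3,0,0,0,0, 0,0,-0.3,0,0,0,0]'
python3 -c "from sw import *; show()"
```

```text
time_s: 7.2
ee_pos: [0.502, -0.0891, 0.263]
eef_rot: [0.0, 1.0, 0.029, -0.0]
wrist_force: [-1.9, -1.8, 5.4]
finger_gap: 0.315
grasp_force: 30.0
t 7.20 piv -0.0739 th -0.2124 (head -0.2019)
```

```bash
python3 -m handwheel '[0,0,-0.3,0,0,0,0]'
python3 -c "from sw import *; show()"
```

```text
time_s: 7.35
ee_pos: [0.5016, -0.082, 0.263]
eef_rot: [0.0, 1.0, 0.029, -0.0]
wrist_force: [-2.0, -1.8, 6.3]
finger_gap: 0.317
grasp_force: 30.0
t 7.35 piv -0.0667 th -0.1338 (head -0.1267)
```

```bash
python3 -m handwheel '[0,0,-0.9,0,0,0,0, 0,0,-1,0,0,0,0, 0,0,-1,0,0,0,0, 0,0,-1,0,0,0,0, 0,0,-1,0,0,0,0]'
python3 -m handwheel '[0,0,-1,0,0,0,0, 0,0,-0.9,0,0,0,0, 0,0,-0.3,0,0,0,0]'
python3 - <<'E'
from sw import *
from scipy.optimize import curve_fit
C=np.array([theta("s4.png" if i==0 else False) for i in range(20)]); T=C[:,0]; H=(C[:,2]-C[:,3]+.0014)/.407
print(C[[0,-1],1],H.round(3))
f=lambda t,w,a,b,c:c+a*np.cos(w*(t-T[-1]))+b*np.sin(w*(t-T[-1]))
p,cv=curve_fit(f,T,H,[4.33,.05,.05,0]); print(p,np.hypot(p[1],p[2]),"end",T[-1]+.05, "w err",cv[0,0]**.5, "target rows",(0.0912-C[-1,1])/.025)
print(r.state()["wrist_force"])
E
```

```text
time_s: 7.9
ee_pos: [0.4942, 0.0413, 0.263]
eef_rot: [0.0, 1.0, 0.029, -0.0]
wrist_force: [0.3, -1.9, 4.9]
finger_gap: 0.316
grasp_force: 30.0
time_s: 8.2
ee_pos: [0.491, 0.0972, 0.263]
eef_rot: [-0.0, 1.0, 0.03, -0.0]
wrist_force: [-0.7, -3.2, 5.6]
finger_gap: 0.315
grasp_force: 30.0
n 514 351
[0.1127172  0.11126881] [ 0.092  0.078  0.063  0.047  0.025  0.004 -0.015 -0.035 -0.052 -0.066
 -0.074 -0.08  -0.083 -0.077 -0.068 -0.057 -0.042 -0.025 -0.006  0.015]
[4.43340306e+00 3.92139584e-03 9.31376266e-02 1.19298473e-02] 0.09322014176876446 end 9.200000000000001 w err 0.044307185642062236 target rows -0.8027524598871993
[-2.30755714  1.702805    5.45761223]
```

```bash
cat > plan.py <<'E'
from sw import *
from scipy.optimize import curve_fit, lsq_linear
def plan(w,th0,om0,dx,N=10,lag=.03):
    # th0,om0 at the start of row 1; min-effort shifts, terminal th=om=0
    M=np.zeros((3,N)); Te=N*.1+.3
    for i in range(N):
        for tj,s in((i*.1+lag,1),((i+1)*.1+lag,-1)):
            rate=-s/.1*w*w/9.81; M[0,i]+=rate*np.sin(w*(Te-tj))/w*w; M[1,i]+=rate*np.cos(w*(Te-tj))
        M[2,i]=20
    b=-np.array([w*(th0*np.cos(w*Te)+om0*np.sin(w*Te)/w), -th0*w*np.sin(w*Te)+om0*np.cos(w*Te), -20*dx])
    S=np.diff(np.eye(N),axis=0,prepend=0,append=0) if False else np.vstack([np.eye(1,N),np.diff(np.eye(N),axis=0),np.eye(1,N,N-1)])
    x=lsq_linear(np.vstack([M,.003*S]),np.r_[b,np.zeros(N+1)],(-.02,.02)).x
    print("shift tool y units",(-x/.025).round(2),"max",abs(x).max(),"resid",(M@x-b).round(4))
E
python3 - <<'E'
from plan import *
w=4.43; a,b=.0039,.0931; dt=.05
plan(w,a*np.cos(w*dt)+b*np.sin(w*dt),w*(b*np.cos(w*dt)-a*np.sin(w*dt)),-.0201)
E
```

```text
shift tool y units [ 0.18  0.08 -0.15 -0.33 -0.37 -0.22  0.07  0.4   0.61  0.53] max 0.015301306156768918 resid [-0.  0.  0.]
```

```bash
python3 -m handwheel '[0,0,0.18,0,0,0,0, 0,0,0.08,0,0,0,0, 0,0,-0.15,0,0,0,0, 0,0,-0.33,0,0,0,0, 0,0,-0.37,0,0,0,0]'
python3 -m handwheel '[0,0,-0.22,0,0,0,0, 0,0,0.07,0,0,0,0, 0,0,0.4,0,0,0,0, 0,0,0.61,0,0,0,0, 0,0,0.53,0,0,0,0]'
python3 -m handwheel '[0,0,0,0,0,0,0]'
cat > m.py <<'E'
from plan import *
def meas(n=18,w=None,save=False):
    C=np.array([theta(save if i==0 else False) for i in range(n)]); T=C[:,0]; H=(C[:,2]-C[:,3]+.0014)/.407; T0=T[-1]+.05
    print(C[[0,-1],1],H.round(3))
    f=lambda t,a,b,c:c+a*np.cos(w*(t-T0))+b*np.sin(w*(t-T0))
    p,cv=curve_fit(f,T,H); dx=.0912-C[-1,1]; print("now",T0,"th,om/w,c",p.round(4),"amp",np.hypot(*p[:2]),"dx",dx)
    plan(w,p[0],p[1]*w,dx)
E
python3 -c "
from m import *
meas(18,4.43,'s5.png')
for n in ('scene',):
    for q in r.tip_of('dish_mid',n)[:4]: print(q['position'],onz(n,q['position'],.007).round(4))
"
```

```text
time_s: 9.7
ee_pos: [0.4902, 0.11, 0.263]
eef_rot: [0.0, 1.0, 0.029, -0.0]
wrist_force: [-2.3, -2.7, 5.7]
finger_gap: 0.321
grasp_force: 30.0
time_s: 10.2
ee_pos: [0.4922, 0.0755, 0.263]
eef_rot: [-0.0, 1.0, 0.029, -0.0]
wrist_force: [-1.7, 0.8, 6.3]
finger_gap: 0.315
grasp_force: 30.0
time_s: 10.3
ee_pos: [0.4923, 0.0742, 0.263]
eef_rot: [0.0, 1.0, 0.028, -0.0]
wrist_force: [-2.8, -0.7, 5.9]
finger_gap: 0.317
grasp_force: 30.0
n 482 325
[0.08971652 0.09074421] [ 0.011  0.007  0.003  0.003  0.002 -0.     0.001  0.003  0.004  0.007
  0.005  0.01   0.011  0.016  0.019  0.018  0.019  0.023]
now 11.200000000000001 th,om/w,c [0.0107 0.0037 0.0129] amp 0.011373455299707251 dx 0.0004557943788750657
shift tool y units [-0.05 -0.06 -0.04 -0.01  0.02  0.04  0.04  0.03  0.01 -0.  ] max 0.001438490302669214 resid [ 0.  0. -0.]
[209.1, 282.5] [0.858  0.0515 0.007 ]
[246.5, 305.4] [0.8207 0.2054 0.007 ]
[251.3, 263.8] [0.6981 0.0917 0.007 ]
[321.8, 336.8] [0.7197 0.4455 0.007 ]
```

View pics/s5.png

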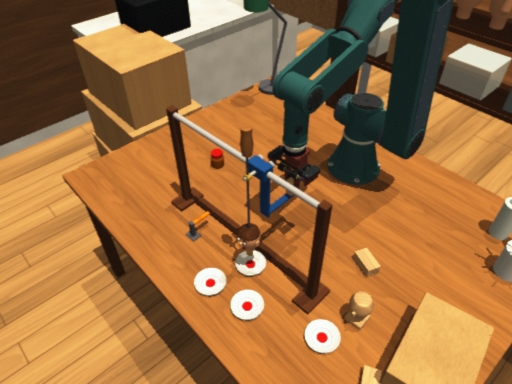

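The scene picture shows the head hanging over the nearest dish at about (250,262), with the roller behind it at (200,222). A small swing is left, so I'll apply the correction.

```bash
python3 -m handwheel '[0,0,-0.05,0,0,0,0, 0,0,-0.06,0,0,0,0, 0,0,-0.04,0,0,0,0, 0,0,-0.01,0,0,0,0, 0,0,0.02,0,0,0,0]'
python3 -m handwheel '[0,0,0.04,0,0,0,0, 0,0,0.04,0,0,0,0, 0,0,0.03,0,0,0,0, 0,0,0.01,0,0,0,0, 0,0,0,0,0,0,0]'
python3 - <<'E'
from m import *
meas(24,4.43,'s6.png')
p,_=r.grab_frame("side"); cv2.imwrite("pics/side6.png",p)
for cam in("side","scene"):
  for nm in("foot","pivot","head"):
    for q in r.tip_of(nm,cam)[:2]:
        o,dr=ray(cam,q["position"]); s=((O+.05*ex-o)@ex)/(dr@ex); X=o+s*dr
        print(cam,nm,round(q["score"],2),np.round(q["position"],1),"rig y,z",((X-O)@ey).round(4),X[2].round(4))
for q in r.tip_of("dish_mid","side")[:3]: print(q['position'],onz("side",q['position'],.007).round(4))
hsv=cv2.cvtColor(p,cv2.COLOR_BGR2HSV); red=(((hsv[...,0]<8)|(hsv[...,0]>172))&(hsv[...,1]>180)&(hsv[...,2]>120)).astype(np.uint8)
N,L,S,C=cv2.connectedComponentsWithStats(red)
for i in range(1,N):
    if S[i,4]>5: print("red",C[i],S[i,4],np.round(onz("side",C[i],.007),4))
s=cv2.imread("pics/s6.png")
cv2.imwrite("pics/c6.png",np.hstack([cv2.resize(s[215:295,210:290],(400,400),interpolation=2),cv2.resize(p[195:275,240:320],(400,400),interpolation=2)]))
E
```

```text
time_s: 11.75
ee_pos: [0.492, 0.0792, 0.263]
eef_rot: [-0.0, 1.0, 0.029, -0.0]
wrist_force: [-2.3, 1.9, 5.1]
finger_gap: 0.318
grasp_force: 30.0
time_s: 12.25
ee_pos: [0.4922, 0.0762, 0.263]
eef_rot: [-0.0, 1.0, 0.029, -0.0]
wrist_force: [-3.4, 1.0, 6.5]
finger_gap: 0.315
grasp_force: 30.0
n 488 325
[0.09170606 0.09172606] [0.015 0.015 0.017 0.015 0.014 0.015 0.015 0.015 0.014 0.014 0.012 0.01
 0.01  0.009 0.009 0.007 0.009 0.009 0.009 0.01  0.008 0.01  0.012 0.012]
now 13.450000000000001 th,om/w,c [0.0003 0.0037 0.0121] amp 0.003728282572138429 dx -0.000526058155693454
shift tool y units [ 0.01  0.   -0.01 -0.01 -0.02 -0.01 -0.    0.01  0.02  0.02] max 0.0005823944978553207 resid [-0.  0.  0.]
side foot 0.92 [261.1 215.7] rig y,z 0.1023 0.062
side pivot 0.97 [267.  131.1] rig y,z 0.089 0.4292
side head 0.59 [264.  198.3] rig y,z 0.0886 0.1551
scene foot 0.6 [249.3 251.4] rig y,z 0.0906 0.081
scene pivot 0.74 [248.5 177.2] rig y,z 0.097 0.4337
scene head 0.66 [244.8 235.9] rig y,z 0.071 0.1485
[260.0, 225.8] [0.7018 0.1046 0.007 ]
[198.9, 188.6] [0.5913 0.4653 0.007 ]
[299.2, 217.9] [0.8704 0.0683 0.007 ]
red [298.22222222 221.44444444] 9 [0.8532 0.0517 0.007 ]
red [281.9740634  358.42074928] 347 [ 0.467  -0.3996  0.007 ]
```

View pics/c6.png

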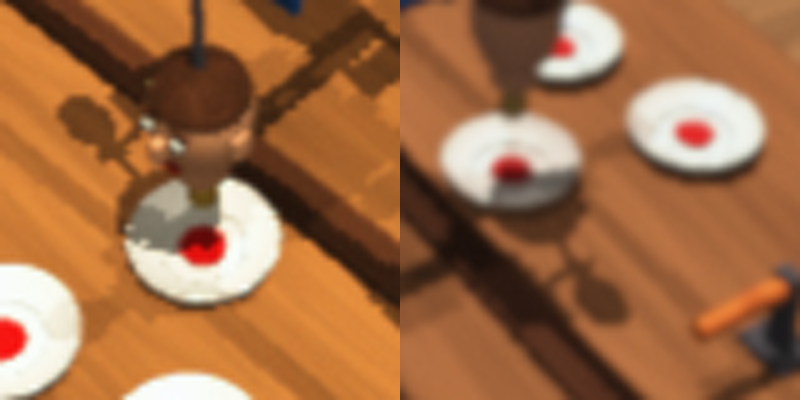

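The crops show the brass foot at (203,192) left and (514,103) right, and the red spot at (203,245) and (512,168), so the foot is vertically above the middle in both. I'll put numbers on that.

```bash
python3 - <<'E'
from sw import *
for cam,f,s in(("scene",(250.6,253.0),(250.4,263.9)),("side",(262.6,215.2),(262.3,228.4))):
    F=onz(cam,f,.072); S=onz(cam,s,.007)
    print(cam,"foot",F.round(4),"rig",((F-O)@ex).round(4),((F-O)@ey).round(4),"spot",S.round(4),"rig",((S-O)@ex).round(4),((S-O)@ey).round(4))
E
```

```text
scene foot [0.6999 0.0916 0.072 ] rig 0.047 0.0938 spot [0.7008 0.0898 0.007 ] rig 0.0477 0.0919
side foot [0.7024 0.0897 0.072 ] rig 0.0493 0.0918 spot [0.7017 0.0866 0.007 ] rig 0.0484 0.0886
```

```bash
python3 -m handwheel '[0,0,0.02,0,0,0,0, 0,0,0.01,0,0,0,0, 0,0,0,0,0,0,0, 0,0,0,0,0,0,0, 0,0,0,0,0,0,0]'
python3 -m handwheel '[0,0,0,0,0,0,0, 0,0,0.01,0,0,0,0, 0,0,0.01,0,0,0,0, 0,0,0.02,0,0,0,0, 0,0,0.02,0,0,0,0]'
for i in 1 2 3 4; do python3 -m handwheel '[0,0,0,0,0,0,0, 0,0,0,0,0,0,0, 0,0,0,0,0,0,0, 0,0,0,0,0,0,0, 0,0,0,0,0,0,0]' >/dev/null; done
python3 -c "
from m import *
meas(20,4.43)"
for i in 1 2 3 4 5; do python3 -m handwheel '[0,0,0,0,0,0,0, 0,0,0,0,0,0,0, 0,0,0,0,0,0,0, 0,0,0,0,0,0,0, 0,0,0,0,0,0,0]' |head -1; done
```

```text
time_s: 14.35
ee_pos: [0.4922, 0.0755, 0.263]
eef_rot: [-0.0, 1.0, 0.029, -0.0]
wrist_force: [-1.2, 1.6, 6.6]
finger_gap: 0.321
grasp_force: 30.0
time_s: 14.85
ee_pos: [0.4923, 0.074, 0.2629]
eef_rot: [-0.0, 1.0, 0.029, -0.0]
wrist_force: [-2.5, 2.3, 6.7]
finger_gap: 0.318
grasp_force: 30.0
[0.08946448 0.0894504 ] [0.013 0.013 0.012 0.011 0.013 0.012 0.012 0.011 0.01  0.011 0.013 0.013
 0.011 0.01  0.013 0.013 0.014 0.013 0.014 0.013]
now 17.85 th,om/w,c [0.0012 0.0005 0.0126] amp 0.0013312653891336807 dx 0.0017495974176515716
shift tool y units [-0.02 -0.02 -0.01 -0.    0.    0.01  0.   -0.   -0.01 -0.01] max 0.00048408459707674435 resid [ 0. -0. -0.]
time_s: 18.35
time_s: 18.85
time_s: 19.35
time_s: 19.85
time_s: 20.35
```

```bash
python3 -m handwheel '[0.4,0,0,0,0,0,0, 0.5,0,0,0,0,0,0, 0.7,0,0,0,0,0,0, 0.7,0,0,0,0,0,0, 0.7,0,0,0,0,0,0]'
python3 -c "
from m import *
meas(14,4.43)"
python3 -m handwheel '[0.7,0,0,-0.4,0,0,0, 0.7,0,0,-0.8,0,0,0, 0.7,0,0,-1,0,0,0, 0.7,0,0,-1,0,0,0, 0.7,0,0,-1,0,0,0]'
python3 -m handwheel '[0.7,-1,0,-0.5,0,0,0, 0.7,-1,0,0,0,0,0, 0.7,-0.5,0,0,0,0,0, 0.7,0,0,0,0,0,0]'
```

```text
time_s: 20.85
ee_pos: [0.4928, 0.0732, 0.2627]
eef_rot: [-0.0, 1.0, 0.029, -0.0]
wrist_force: [-0.5, -0.7, 0.2]
finger_gap: 0.688
grasp_force: 0.0
[0.08863005 0.08857832] [0.014 0.014 0.013 0.013 0.013 0.013 0.014 0.014 0.011 0.011 0.01  0.011
 0.012 0.01 ]
now 21.55 th,om/w,c [-0.0018 -0.0001  0.0122] amp 0.0017828118395621171 dx 0.0026216763952370964
shift tool y units [-0.01 -0.01 -0.01 -0.   -0.   -0.01 -0.01 -0.02 -0.02 -0.01] max 0.0004820703172983236 resid [ 0. -0. -0.]
time_s: 22.05
ee_pos: [0.4929, 0.0732, 0.3697]
eef_rot: [-0.0, 1.0, 0.029, 0.0]
wrist_force: [0.7, 0.3, 0.3]
finger_gap: 0.699
grasp_force: 0.0
time_s: 22.45
ee_pos: [0.4293, 0.0696, 0.3809]
eef_rot: [-0.0, 1.0, 0.029, 0.0]
wrist_force: [0.8, 0.6, 1.2]
finger_gap: 0.701
grasp_force: 0.0
```

```bash
python3 - <<'E'
from sw import *
import sw
sw_tcp=None
p,d=r.grab_frame("scene"); P=o_+D*d[...,None]-O; x,y,z=P@ex,P@ey,P[...,2]; s=(d>0)&(abs(x-.05)<.05)&(abs(y-.09)<.17)
for i in range(6):
    p,d=r.grab_frame("scene"); P=o_+D*d[...,None]-O; x,y,z=P@ex,P@ey,P[...,2]; s=(d>0)&(abs(x-.05)<.05)&(abs(y-.09)<.17)
    print(np.median(y[s&(z>.11)&(z<.21)]).round(4),np.median(y[s&(z>.52)&(z<.605)]).round(4))
q,_=r.grab_frame("side")
cv2.imwrite("pics/fin.png",np.hstack([cv2.resize(p[215:295,210:290],(400,400),interpolation=2),cv2.resize(q[195:275,240:320],(400,400),interpolation=2)]))
E
```

```text
0.1029 0.0989
0.1022 0.0988
0.1023 0.0989
0.1027 0.0989
0.1025 0.0994
0.1028 0.0994
```

View pics/fin.png

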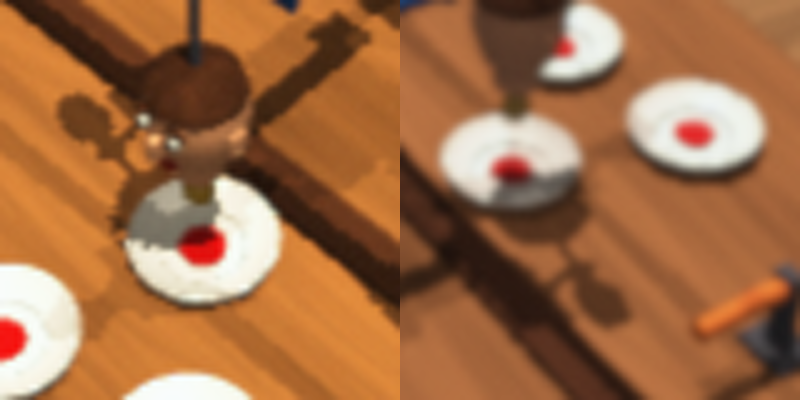

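The final crops show the foot at (200,190) and (515,104), above the red spot at (203,245) and (512,168). It hangs still and the gripper is clear.

```bash
python3 -c "
from station import r
print(r.hand_in())"
```

```text
the job is handed in; nothing more can be done
None
```

The job is handed in: the head slipped over the roller once and now hangs almost still (under about 0.002 rad of swing), with the foot a few millimetres at most from the dish's middle. I held it there more than five seconds before letting go of the grip, and the gripper is clear.

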